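# Clip the pattern tile to the copy stand

### The job

Put the plaster tile with the curl up on the leaning copy stand for the modeller to work from: stood on the ledge, curl facing out, flat against the board and about midway along it, and let go. Then take the steel spring clamp off the end of the board and let it close over the top edge of tile and board together, beside the finger notch on either side. Leave the petal tile standing in the rack.

Things in the scene. Friction and masses are not known exactly. Their poses are not given: they have to be found in the camera images.
- board: Leaning plywood board of the copy stand, fixed, 196 mm wide, 8 mm thick, leaning back 25 degrees. Origin: middle of the corner where its front face meets the ledge, 34 mm above the worktop. z runs up its face, x through it to the back (front x = 0, back x = 8 mm), y along the ledge. Top edge at z = 104 mm. Ledge: square to the board, 32 mm deep, full width; lip at x -32 to -27 mm, 6 mm high.
- notch (a point): Middle of the floor of the finger notch in the board's top edge: 60 mm wide (board y -30 to 30 mm), open from board z = 58 mm up, room for a finger behind a tile. On each side of it stands a shoulder of the board, up to z = 104 mm. Two struts prop the board from behind, below z = 45 mm; a foot plate, 155 mm deep, lies under it.
- rack: Wooden tile rack, fixed, 178 x 112 mm: two battens along x at y = -43 and 43 mm (18 mm wide, tops 44 mm above the worktop) with slots 12.5 mm wide at x = -33 and 33 mm, slot floor 16 mm above the worktop. A tile stands upright in each pair of slots, face to -x. Origin: centre of the underside.
- curl_tile: The tile to put up: plaster, 120 mm wide (y), 110 mm high (z), 10 mm thick (x), 0.15 to 0.3 kg, with a raised curl (49 x 55 mm, 8 mm proud) on its front (-x), centred 45 mm above the lower edge; the top 35 mm of the face are free. Origin: centre of its underside. It starts upright in either of the rack's two places.
- curl_top (a point): Centre of the curl tile's upper edge, 110 mm above its origin.
- curl_front (a point): Foremost point of the curl, 12 mm in front of the tile's mid plane, 45 mm above its lower edge.
- petal_tile: The other tile, of the same size, with a raised petal (56 mm, 16 mm proud) instead of the curl, upright in the rack's other place; origin as for the curl tile. To be left standing.
- clamp: Steel spring clamp, rubber-dipped handles, 0.08 kg, 22 mm wide along its hinge pin (y). Origin on the pin; the frame is that of the front (-x) half: handles up (+z), jaws down, opening along x. It starts closed on the bare board near either end of the top edge, axes along the board's, pads 22 mm below the edge. Its mid plane is this frame turned by half the jaw joint's value about -y.
- clamp_jaw (a joint): Opening of the clamp (rad): 0 with the pads 8 mm apart (bare board), 0.26 at 18 mm (board and tile), 0.62 at 31 mm, stop 0.72. Sprung shut; squeezing the handles opens it, about 14 N when wide open. The pads pinch with 8 to 12 N.
- front_pad (a point): Centre of the front jaw's rubber pad: a bar 9 mm thick, 22 mm long, 38 mm below the pin. An edge can reach in to 24 mm past the pads (14 mm below the pin).
- back_pad (a point): Centre of the like pad of the back jaw.
- front_handle (a point): Middle of the front handle, 45 mm above the pin; its outside lies 3 mm further out. At this height the parked clamp measures 52 mm over both handles; at their ends (63 mm above the pin) 64 mm. Squeezed until the fingers are 25 mm apart, the jaws are about 0.58 rad open.
- peg: Small wooden clothes peg, 10 mm wide, left on the other end of the board's top edge, fixed; not part of the job. Origin on a level with the parked clamp's.
Mind the look-alikes: they are no part of the job. Of the things that look like the clamp, the larger one is meant.

How it is judged:
By the outcome, as a careful person would: the job done as asked, in the order asked, and still so for the second after the job is handed in, with the robot touching nothing.
It also fails if it takes over 50 s, if anything falls off the work surface, if the arm or the gripper's body presses on something with over 40 N, if the wrist force passes 120 N, or if a joint passes its speed limit or range.

### The arm

A 6-joint arm with a two-finger parallel gripper is mounted at the origin on a cart in front of the work surface, level with it; the furniture and walls round the work are solid. World frame = base frame: x ahead of the robot, y to its left, z up, the work surface at z = 0. Lengths are in m, angles in rad, forces in N, time in s.
With the tool pointing down it reaches from about 0.25 to 0.725 m from the base axis. Payload 4 kg.
Tool frame: the origin (TCP) lies midway between the tips of the shut fingers; the grasp point (between the pads) lies 19 mm behind it; y points along the fingers, x is the direction in which the jaws open and shut, and the axes are right-handed (so a half turn about y gives the same grasp; the last joint's range is limited). The gripper opens to 85 mm and grips with 20 to 120 N. Pads are 22 mm wide; open, the fingers measure 114 mm over their backs; the gripper's body (76 mm by 85 mm) begins 54 mm behind the grasp point. The pads swing forward as they close: fully open they stand 13 mm farther back than shut.
Start: joints at [-1.142, 0.241, 0.005, 1.335, 0, 1.571], TCP at [0.208, -0.455, 0.231] pointing down, gripper open.
Joint ranges: [-2.72, 2.72], [-1.05, 1.87], [-1.09, 1.28], [-1.99, 2.15], [-1.42, 1.44], [-3.14, 3.14]. Speed limits (rad/s): [2.79, 2.79, 3.14, 3.14, 3.14, 3.14].

### API

Orientations are given as a unit quaternion [x, y, z, w].
In Python, from workcell import bot gives the robot as it stands. The module is installed in compiled form; this text tells all that it offers.
- The arm moves only by the shell command python3 -m inch 'ROWS'. ROWS is text: rows parted by semicolons, each of 7 numbers parted by spaces: the turn, a rotation vector about the tool's x, y, z in degrees, then the shift along the tool's x, y, z in mm, then the closure, from 0 (fully open) to 1 (shut). In form: ax ay az dx dy dz fingers; .... A call has 1 to 12 rows; each row shifts and turns the commanded pose from where the row before left it, along the tool's axes as they then stand; what a row does not reach is not made up. A row lasts 1/8 s, in which the tool goes at most 62.5 mm and 10.7 degrees, less where a joint would pass 70% of its speed; a pose out of reach is approached as far as the arm can. A call with a gripper value outside its range is refused whole. The fingers move at their own pace and stop on an object; the grip force is fixed at half the most. Time passes only in rows, so rows that do not move let the fingers close. It gives the time, the measured TCP pose, the force and the opening at its end, in the units of the state.
- bot.get_obs(): the state, without advancing time (a new reading comes with each control period).
- bot.camera(name): name is "scene" or "top"; returns a dict with "color" (400x640x3 uint8, blue, green, red), "fx", "fy", "cx", "cy" (pixels), "extrinsics" (4x4, takes a point from world to camera coordinates). Camera axes: x right, y up, looking along -z (the intrinsics and any distortion apply to the point x, -y, -z); pixel columns grow to the right and rows downward; lengths in m; the calibration is good to about 2 mm. A picture is of the moment at which its call begins. There is no depth.
- bot.job_done(): hands the job in, once; it reports no verdict.
Trained networks look in the newest picture that a camera, given by its name, has taken for a name from the list of things; names that differ only in an ending like _2 or _b are one class to them, and where a whole thing is asked for, a point or a joint stands for the part that bears it (a point fixed in the world has none). Each returns a list of dicts, best first, with "conf" (0 to 1); they miss things now and then, are a little off and sometimes report something else, mostly with a low value. They report only what shows in the picture. A call takes as long as a camera call. They do not tell look-alikes from the thing itself.
- bot.look_for(name, camera): "extent" ([left, top, right, bottom] in pixels, round what is visible of it).
- bot.cut_out(name, camera): "region" (400x640 bool, what is visible of it) and "extent" ([left, top, right, bottom] in pixels, round what is visible of it).
- bot.spot_point(name, camera): "point" ([column, row] in pixels: a listed point, or the origin of a listed thing).
The state is a dict: "clock": time; "joint_pos": joint angles; "joint_vel": joint speeds; "tau": joint torques, N m; "eef_pos": TCP position; "tool_rot": TCP orientation; "ft_force": force on the tool from outside, world axes, zero at the start; "ft_torque": the same for the moment, N m; "grip_width": finger opening in m.
Only numpy, scipy, OpenCV 4.12 (cv2) and the standard library are available. Lean on these libraries where they do the work, as an engineer would, in place of code of your own. Each camera call takes 0.05 s, during which the arm holds its last target.

## Working session

There is one attempt and no reset: what is moved stays moved. The work goes in short steps, Python scripts to look and compute and a shell command to move; the robot and the scene stay as the last step left them, time stands still between calls to the robot, and variables do not carry over. Pictures are saved under pics/ and viewed, and the job is handed in when it is done.

```bash
mkdir -p pics; ls; cat > h.py <<'E'
import numpy as np,cv2
from workcell import bot
E
python3 - <<'E'
from h import *
o=bot.get_obs()
print({k:np.round(v,3) for k,v in o.items()})
for n in("scene","top"):
    c=bot.camera(n); cv2.imwrite(f"pics/{n}0.png",c["color"])
    print(n,{k:(np.round(v,4).tolist()) for k,v in c.items() if k!="color"})
    for t in["board","rack","curl_tile","petal_tile","clamp","peg"]:
        print(t,[(np.round(d["conf"],2),np.round(d["extent"],0).tolist()) for d in bot.look_for(t,n)])
    for t in["board","notch","rack","curl_tile","curl_top","curl_front","petal_tile","clamp","front_pad","back_pad","front_handle","peg"]:
        print(t,[(np.round(d["conf"],2),np.round(d["point"],1).tolist()) for d in bot.spot_point(t,n)])
print(bot.get_obs()["clock"])
E
```

```text
pics
{'clock': np.float64(0.0), 'joint_pos': array([-1.142,  0.241,  0.004,  1.335, -0.   ,  1.571]), 'joint_vel': array([ 0.   , -0.002, -0.   ,  0.002, -0.002,  0.001]), 'tau': array([ 1.0000e-03, -3.7232e+01,  2.5241e+01,  1.7000e-02,  0.0000e+00,
       -0.0000e+00]), 'eef_pos': array([ 0.208, -0.454,  0.23 ]), 'tool_rot': array([-0.595,  0.383, -0.382,  0.595]), 'ft_force': array([-0.31 , -0.013, -0.697]), 'ft_torque': array([ 0.025,  0.065, -0.029]), 'grip_width': np.float64(0.085)}
scene {'fx': 439.2634, 'fy': 439.2634, 'cx': 319.3948, 'cy': 202.7926, 'extrinsics': [[-0.7092, -0.705, -0.0076, 0.5689], [0.4396, -0.4505, 0.777, -0.3002], [-0.5512, 0.5477, 0.6294, -0.6932], [0.0, 0.0, 0.0, 1.0]]}
board [(np.float64(0.92), [399.0, 200.0, 482.0, 308.0])]
rack [(np.float64(0.59), [245.0, 306.0, 350.0, 391.0])]
curl_tile [(np.float64(0.81), [273.0, 281.0, 334.0, 366.0]), (np.float64(0.16), [245.0, 303.0, 353.0, 394.0])]
petal_tile [(np.float64(0.76), [247.0, 262.0, 314.0, 339.0])]
clamp [(np.float64(0.85), [418.0, 164.0, 459.0, 212.0]), (np.float64(0.54), [242.0, 200.0, 275.0, 216.0]
[... 1712 characters left out ...]
.3]), (np.float64(0.58), [235.6, 256.2])]
curl_top [(np.float64(0.54), [235.8, 258.5])]
curl_front [(np.float64(0.6), [240.6, 258.5])]
petal_tile [(np.float64(0.74), [389.2, 267.9]), (np.float64(0.6), [246.5, 231.0])]
clamp [(np.float64(0.93), [392.6, 264.6]), (np.float64(0.65), [314.2, 120.3]), (np.float64(0.37), [236.4, 256.0])]
front_pad [(np.float64(0.86), [394.7, 273.3]), (np.float64(0.42), [305.3, 117.9]), (np.float64(0.35), [244.5, 226.5])]
back_pad [(np.float64(0.68), [388.5, 269.8]), (np.float64(0.65), [309.5, 114.3])]
front_handle [(np.float64(0.86), [398.4, 270.0]), (np.float64(0.49), [320.0, 137.0])]
peg [(np.float64(0.52), [325.5, 271.9]), (np.float64(0.37), [390.5, 267.3])]
1.9
```

```bash
python3 - <<'E'
import cv2
s=cv2.imread("pics/scene0.png");t=cv2.imread("pics/top0.png")
cv2.imwrite("pics/a.png",cv2.resize(s[150:400,220:500],None,fx=2.4,fy=2.4,interpolation=cv2.INTER_CUBIC)[:600])
cv2.imwrite("pics/b.png",cv2.resize(t[180:320,190:420],None,fx=3.4,fy=3.4,interpolation=cv2.INTER_CUBIC))
E
```

```text
(no output)
```

View pics/scene0.png

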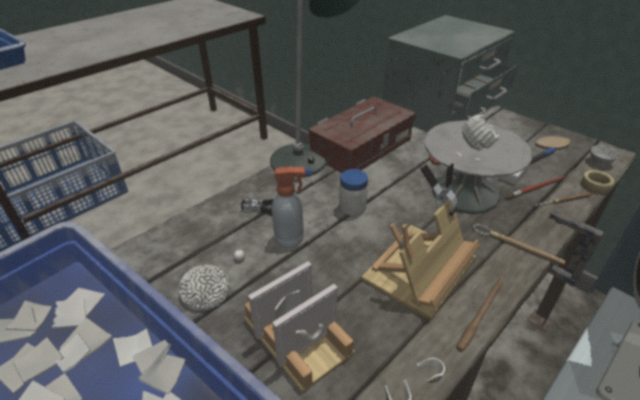

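View pics/top0.png

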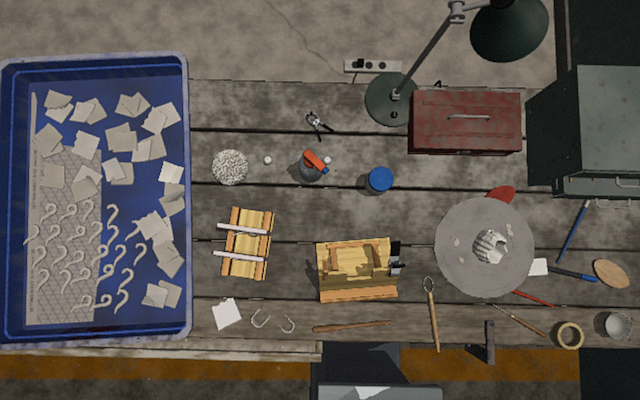

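```bash
sleep 1
```

```text
(no output)
```

View pics/a.png

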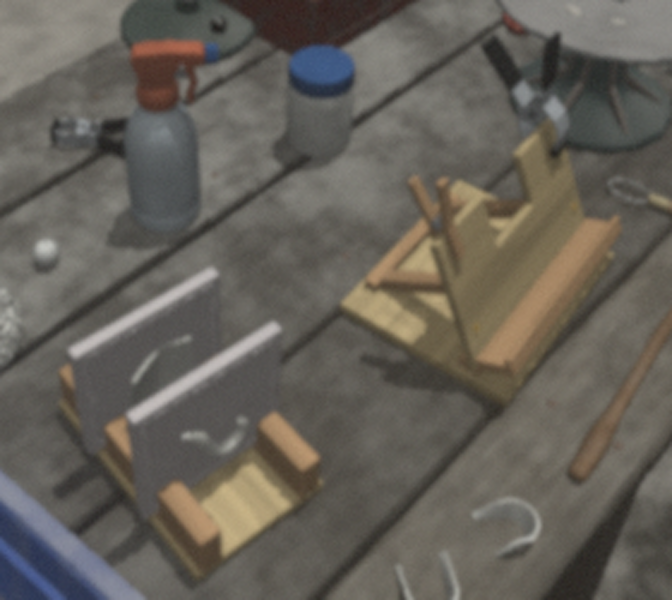

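View pics/b.png

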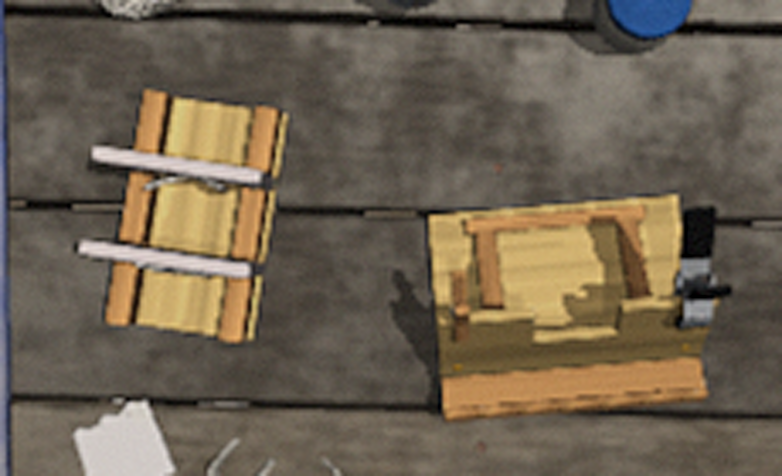

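```bash
python3 - <<'E'
import cv2
s=cv2.imread("pics/scene0.png");t=cv2.imread("pics/top0.png")
cv2.imwrite("pics/a2.png",cv2.convertScaleAbs(cv2.resize(s[255:370,240:340],None,fx=5.2,fy=5.2,interpolation=cv2.INTER_CUBIC),alpha=1.5))
E
```

```text
(no output)
```

View pics/a2.png

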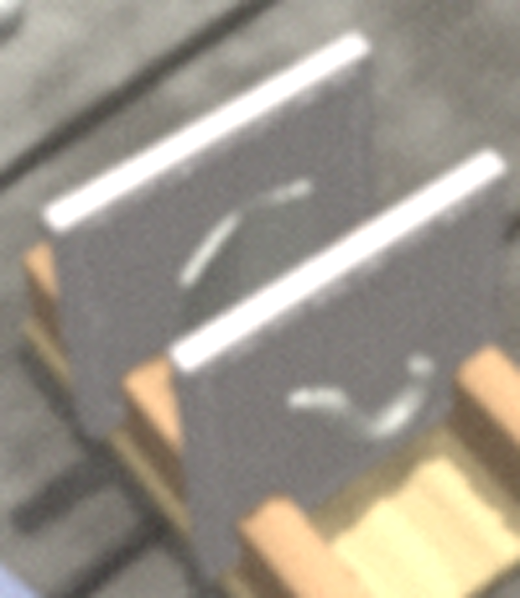

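```bash
python3 - <<'E'
import cv2
s=cv2.imread("pics/scene0.png");t=cv2.imread("pics/top0.png")
cv2.imwrite("pics/c.png",cv2.convertScaleAbs(cv2.resize(s[160:320,360:490],None,fx=5,fy=5,interpolation=cv2.INTER_CUBIC),alpha=1.2)[:,:])
cv2.imwrite("pics/d.png",cv2.convertScaleAbs(cv2.resize(t[230:310,310:410],None,fx=7,fy=7,interpolation=cv2.INTER_CUBIC),alpha=1.2))
E
```

```text
(no output)
```

View pics/c.png

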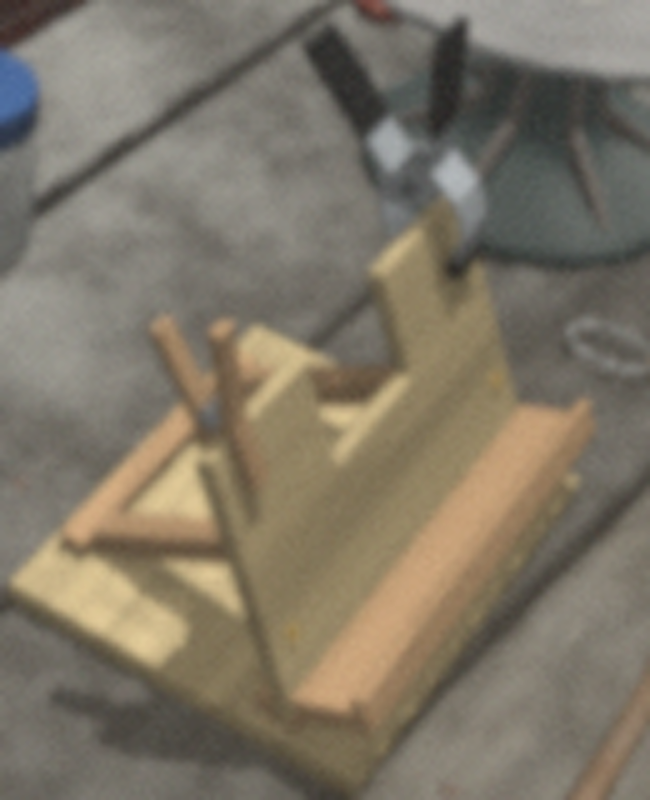

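View pics/d.png

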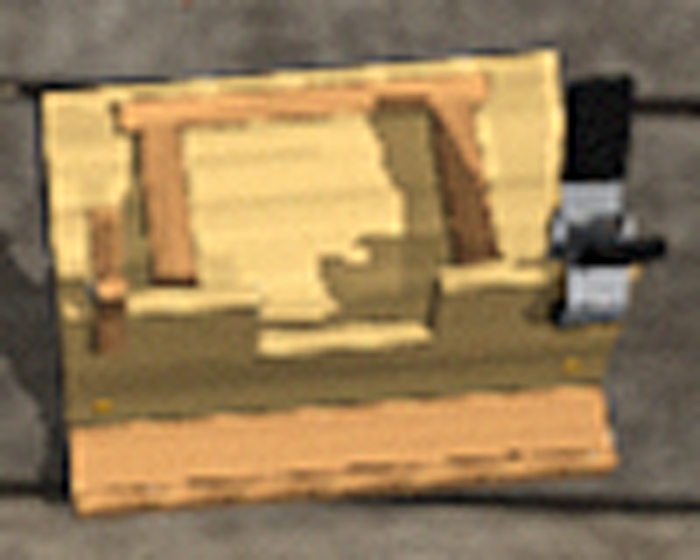

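```bash
cat > h.py <<'E'
import numpy as np,cv2
from scipy.spatial.transform import Rotation as R
from scipy.optimize import least_squares
CAM={'scene':(439.2634,319.3948,202.7926,None),'top':(433.6035,313.9281,199.945,None)}
EX={}
EX['scene']=np.array([[-0.7092,-0.705,-0.0076,0.5689],[0.4396,-0.4505,0.777,-0.3002],[-0.5512,0.5477,0.6294,-0.6932]])
EX['top']=np.array([[0.0258,-0.9997,0.0049,0.1655],[0.9922,0.0262,0.1219,-0.6273],[-0.122,0.0017,0.9925,-1.0938]])
def proj(n,P):
    P=np.atleast_2d(P); c=P@EX[n][:,:3].T+EX[n][:,3]
    f,cx,cy,_=CAM[n]
    return np.c_[cx+f*c[:,0]/-c[:,2], cy-f*c[:,1]/-c[:,2]]
def un(pts,s,o): return (np.array(pts,float)+.5)/s-.5+np.array(o)
def tri(uv):  # dict name->pixel ; least squares point
    A=[];b=[]
    for n,(u,v) in uv.items():
        f,cx,cy,_=CAM[n];E=EX[n]
        d=E[:,:3].T@np.array([(u-cx)/f,-(v-cy)/f,-1]);d/=np.linalg.norm(d)
        c=-E[:,:3].T@E[:,3];M=np.eye(3)-np.outer(d,d);A.append(M);b.append(M@c)
    return np.linalg.solve(sum(A),sum(b))
def fit(obs,z,rot0=np.eye(3),x0=(0.4,0,0),free_z=False):
    def pts(p,L): return (R.from_euler('z',p[2]).as_matrix()@rot0@np.array(L).T).T+np.array([p[0],p[1],p[3] if free_z else z])
    f=lambda p:np.concatenate([(proj(n,pts(p,L))-uv).ravel() for n,L,uv in obs])
    r=least_squares(f,list(x0)+([z] if free_z else []),loss='soft_l1')
    return r.x,f(r.x).reshape(-1,2)
E
cat > pose.py <<'E'
from h import *
L=np.array([[0,98,0],[0,-98,0],[-32,98,6],[-32,-98,6],[0,30,58],[0,-30,58],[0,-30,104],[0,30,104],[0,98,104]])/1e3
sc=un([[293,690],[518,408],[357,712],[588,402],[337,463],[406,380],[378,280],[308,370],[210,470]],5,(360,160))
tp=un([[72,422],[605,385],[78,510],[615,465],[260,353],[432,336],[440,290],[258,310],[62,318]],7,(310,230))
RB=R.from_euler('y',25,degrees=True).as_matrix()
for w in ([('scene',L,sc),('top',L,tp)],[('scene',L,sc)],[('top',L,tp)]):
    x,r=fit(w,.034,RB); print('board',x[:2].round(4),np.degrees(x[2]).round(2),'\n' if len(w)<2 else r.round(1).tolist())
T=np.array([[-5,60,0],[-5,-60,0],[5,60,0],[5,-60,0]])/1e3
for nm,a,b in(('curl',[[185,372],[507,168],[172,350],[490,148]],[[78,255],[250,277],[78,240],[250,262]]),
 ('petal',[[58,230],[370,50],[45,210],[355,35]],[[92,160],[262,182],[92,147],[262,168]])):
    a=un(a,5.2,(240,255));b=un(b,3.4,(190,180))
    for w in ([('scene',T,a),('top',T,b)],[('scene',T,a)],[('top',T,b)]):
        x,r=fit(w,.126); print(nm,x[:2].round(4),np.degrees(x[2]).round(2),r.round(1).tolist())
E
python3 pose.py
```

```text
board [0.4001 0.0658] 6.17 [[-1.1, 2.2], [0.0, -0.5], [0.9, -1.6], [0.2, -0.4], [0.1, 0.1], [1.0, -0.7], [0.9, -1.1], [-0.4, -2.2], [0.1, -1.2], [-1.0, 1.1], [-0.9, -0.0], [-0.9, -0.1], [0.2, -0.2], [-0.6, 0.3], [-0.7, 0.7], [-0.3, -0.1], [0.3, -0.8], [-0.5, 0.4]]
board [0.3992 0.0677] 6.48 

board [0.4004 0.0646] 5.97 

curl [0.4739 0.3585] -6.32 [[0.4, 0.2], [0.4, -0.6], [-0.9, 0.0], [-0.4, -0.5], [-0.2, -0.1], [-0.6, 0.4], [0.5, 0.1], [0.0, 0.5]]
curl [0.4735 0.3587] -6.76 [[0.3, 0.2], [0.6, -0.2], [-1.0, 0.0], [-0.1, -0.1]]
curl [0.4744 0.3584] -5.69 [[-0.1, -0.0], [-0.5, -0.1], [0.5, 0.1], [0.1, 0.0]]
petal [0.5396 0.3528] -6.27 [[0.1, 0.3], [0.6, -0.9], [-0.8, 0.2], [-0.1, -1.4], [-0.4, 0.1], [-0.6, 0.5], [0.3, -0.2], [0.0, 0.4]]
petal [0.5389 0.3533] -7.01 [[-0.2, 0.4], [0.9, -0.3], [-1.0, 0.3], [0.2, -0.8]]
petal [0.5401 0.3524] -5.65 [[-0.2, 0.2], [-0.4, -0.0], [0.4, -0.1], [0.2, -0.1]]
```

```bash
cat >> h.py <<'E'
np.set_printoptions(suppress=True,precision=4)
def Rt(yaw,lean=0,flip=1):
    """tool R: y = -z of leaning frame, x = flip * x of frame (yaw, lean deg)"""
    B=R.from_euler('ZY',[yaw,lean],degrees=True).as_matrix()
    x=flip*B[:,0];y=-B[:,2]
    return np.c_[x,y,np.cross(x,y)],B
def delta(o,Rg,pg):
    R0=R.from_quat(o['tool_rot']).as_matrix();p=o['eef_pos']
    rv=R.from_matrix(R0.T@Rg).as_rotvec(degrees=True)
    print('pos',p.round(4),'turn(deg,tool)',rv.round(2),'shift(before-turn axes)',(R0.T@(pg-p)*1e3).round(1),'shift(after)',(Rg.T@(pg-p)*1e3).round(1),'F',o['ft_force'].round(1),'w',round(float(o['grip_width']),4),'t',round(float(o['clock']),2))
E
python3 - <<'E'
from h import *
from workcell import bot
o=bot.get_obs(); print(R.from_quat(o['tool_rot']).as_matrix())
for f in(1,-1): delta(o,Rt(-6,0,f)[0],np.array([.474,.3585,.2]))
print(tri({'top':(392.6,264.6),'scene':(442.5,193.3)}), tri({'top':(490,245),'scene':(480,135)}))
E
```

```text
[[ 0.4158 -0.      0.9095]
 [-0.9095  0.0001  0.4158]
 [-0.0001 -1.     -0.    ]]
pos [ 0.2079 -0.4547  0.2313] turn(deg,tool) [ -0.   -59.43  -0.  ] shift(before-turn axes) [-629.    31.3  580.2] shift(after) [179.7  31.3 836.6] F [ 0.4 -0.4  0.6] w 0.0851 t 1.9
pos [ 0.2079 -0.4547  0.2313] turn(deg,tool) [  0.   120.57  -0.  ] shift(before-turn axes) [-629.    31.3  580.2] shift(after) [-179.7   31.3 -836.6] F [ 0.4 -0.4  0.6] w 0.0851 t 1.9
[ 0.4639 -0.004   0.1454] [ 0.5127 -0.2251  0.1636]
```

```bash
python3 -m inch '0 -9.9 0 0 -15 0 .3; 0 -9.9 0 0 -15 0 .55; 0 -9.9 0 0 -15 0 .55; 0 -9.9 0 0 -15 0 .55; 0 -9.9 0 0 -15 0 .55; 0 -9.9 0 0 -15 0 .55;0 0 0 10 0 45 .55;0 0 0 10 0 45 .55;0 0 0 10 0 45 .55;0 0 0 10 0 45 .55;0 0 0 10 0 45 .55;0 0 0 10 0 45 .55'
python3 -m inch '0 0 0 10 0 47 .55;0 0 0 10 0 47 .55;0 0 0 10 0 47 .55;0 0 0 10 0 47 .55;0 0 0 10 0 47 .55;0 0 0 10 0 47 .55;0 0 0 10 0 47 .55;0 0 0 10 0 47 .55;0 0 0 10 0 47 .55;0 0 0 10 0 47 .55;0 0 0 10 0 47 .55;0 0 0 10 0 40 .55'
python3 - <<'E'
from h import *
from workcell import bot
o=bot.get_obs(); print(o['joint_pos'])
delta(o,Rt(-6,0,1)[0],np.array([.474,.3585,.098]))
E
```

```text
clock: 3.4
eef_pos: [0.2962, -0.1912, 0.3215]
tool_rot: [0.706, -0.037, 0.038, -0.706]
ft_force: [0.7, 0.2, -1.0]
grip_width: 0.0382
clock: 4.9
eef_pos: [0.474, 0.3506, 0.321]
tool_rot: [0.706, -0.037, 0.037, -0.706]
ft_force: [0.8, 0.3, 1.3]
grip_width: 0.0388
[ 0.6368  0.4166  0.4835  1.6376 -0.      2.3121]
pos [0.474  0.3506 0.321 ] turn(deg,tool) [0.   0.01 0.  ] shift(before-turn axes) [ -0.9 223.    7.8] shift(after) [ -0.9 223.    7.8] F [0.8 0.3 1.3] w 0.0388 t 4.9
```

```bash
python3 -m inch '0 0 0 -0.9 40 7.8 .55;0 0 0 0 40 0 .55;0 0 0 0 40 0 .55;0 0 0 0 36 0 .55; 0 0 0 0 0 0 .55'
python3 - <<'E'
from h import *
from workcell import bot
a=bot.camera("scene")["color"];b=bot.camera("top")["color"]
A=cv2.resize(a[200:380,220:380],None,fx=2.4,fy=2.4,interpolation=cv2.INTER_CUBIC);B=cv2.resize(b[190:310,180:300],None,fx=3.3,fy=3.3,interpolation=cv2.INTER_CUBIC)
C=np.zeros((432,800,3),np.uint8);C[:432,:384]=A;C[:396,390:786]=B;cv2.imwrite("pics/e.png",C)
E
```

```text
clock: 5.52
eef_pos: [0.4716, 0.3551, 0.162]
tool_rot: [0.708, -0.039, 0.035, -0.704]
ft_force: [-0.8, -0.1, 0.4]
grip_width: 0.0387
```

View pics/e.png

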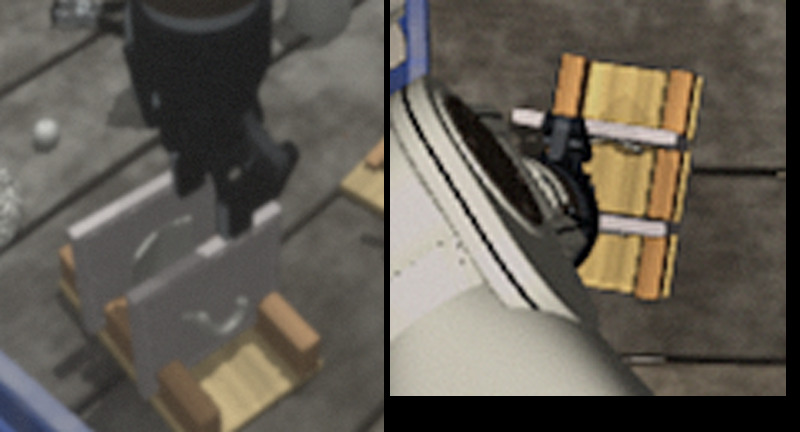

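```bash
python3 - <<'E'
from h import *
from workcell import bot
o=bot.get_obs()
delta(o,Rt(-6,0,1)[0],np.array([.474,.3585,.098]))
E
python3 -m inch '0 0 0 0.5 22 1 .55;0 0 0 0 22 0 .55;0 0 0 0 20 0 .55; 0 0 0 0 0 0 .55'
```

```text
pos [0.4741 0.3569 0.1662] turn(deg,tool) [-0.03 -0.03  0.03] shift(before-turn axes) [-0.3 68.2  1.6] shift(after) [-0.2 68.2  1.6] F [0.3 0.1 0.2] w 0.0382 t 5.62
clock: 6.12
eef_pos: [0.4746, 0.3578, 0.102]
tool_rot: [-0.706, 0.037, -0.037, 0.706]
ft_force: [0.7, 0.1, 0.6]
grip_width: 0.0382
```

```bash
python3 -m inch '0 0 0 0 4 0 .6;0 0 0 0 0 0 .8;0 0 0 0 0 0 1;0 0 0 0 0 0 1;0 0 0 0 0 0 1;0 0 0 0 0 0 1;0 0 0 0 0 0 1'
python3 - <<'E'
from h import *
from workcell import bot
delta(bot.get_obs(),Rt(-6,0,1)[0],np.array([.474,.3585,.098]))
E
```

```text
clock: 7.0
eef_pos: [0.4749, 0.3581, 0.0986]
tool_rot: [-0.706, 0.037, -0.038, 0.707]
ft_force: [-1.0, -0.1, 5.5]
grip_width: 0.009
pos [0.4749 0.3581 0.0986] turn(deg,tool) [-0.1  -0.03  0.09] shift(before-turn axes) [-0.9  0.6  0.3] shift(after) [-0.9  0.6  0.3] F [-1.  -0.1  5.5] w 0.009 t 7.0
```

```bash
python3 -m inch '0 0 0 0 -25 0 1;0 0 0 0 -35 0 1;0 0 0 0 -40 0 1;0 0 0 0 -40 0 1;0 0 0 0 -40 0 1;0 0 0 0 -40 0 1'
cat > goal.py <<'E'
from h import *
import sys
from workcell import bot
BP=np.array([.400,.0657,.034]);BY=6.1
def goal(x,y,z,lean=25,by=BY):
    Rg,_=Rt(by,lean,1); B=R.from_euler('ZY',[by,25],degrees=True).as_matrix()
    return Rg,BP+B@np.array([x,y,z])/1e3
if __name__=='__main__':
    o=bot.get_obs(); delta(o,*goal(*map(float,sys.argv[1:])))
    B=R.from_euler('ZY',[BY,25],degrees=True).as_matrix(); print('board coords',(B.T@(o['eef_pos']-BP)*1e3).round(1), o['joint_pos'])
E
python3 goal.py -9 0 200
```

```text
clock: 7.75
eef_pos: [0.4739, 0.3572, 0.3175]
tool_rot: [0.707, -0.038, 0.037, -0.706]
ft_force: [0.9, 0.3, -2.9]
grip_width: 0.0092
pos [0.4739 0.3572 0.3175] turn(deg,tool) [ -2.57 -11.96  24.82] shift(before-turn axes) [  31.9   98.8 -281.4] shift(after) [  16.1  101.1 -282. ] F [ 0.9  0.3 -2.9] w 0.0092 t 7.75
board coords [-25.1 282.  301.1] [ 0.6459  0.4268  0.4898  1.6359 -0.0002  2.322 ]
```

```bash
python3 -m inch '-.64 -2.99 6.2 0 0 0 1;-.64 -2.99 6.2 0 0 0 1;-.64 -2.99 6.2 0 0 0 1;-.64 -2.99 6.2 0 0 0 1;0 0 0 2 0 -35 1;0 0 0 2 0 -35 1;0 0 0 2 0 -35 1;0 0 0 2 0 -35 1;0 0 0 2 0 -35 1;0 0 0 2 0 -35 1;0 0 0 2 0 -35 1;0 0 0 2 0 -37 1'
python3 goal.py -9 0 200
```

```text
clock: 9.25
eef_pos: [0.5083, 0.0726, 0.2959]
tool_rot: [0.695, -0.111, -0.184, -0.686]
ft_force: [0.4, -0.4, -2.3]
grip_width: 0.0089
pos [0.5083 0.0726 0.2959] turn(deg,tool) [-0.49  0.05  0.89] shift(before-turn axes) [ 2.1 83.3  3.9] shift(after) [ 3.4 83.2  4.6] F [ 0.4 -0.4 -2.3] w 0.0089 t 9.25
board coords [-12.4  -4.6 283.2] [0.1309 0.6235 0.6653 2.033  0.0186 1.5924]
```

```bash
python3 -m inch '-.4 0 .7 2 20 4 1;0 0 0 1 30 0 1;0 0 0 0 33 0 1;0 0 0 0 0 0 1'
python3 goal.py -9 0 200
python3 - <<'E'
from h import *
from workcell import bot
a=bot.camera("scene")["color"];b=bot.camera("top")["color"]
A=cv2.resize(a[100:320,340:500],None,fx=2.4,fy=2.4,interpolation=cv2.INTER_CUBIC);B=cv2.resize(b[190:310,300:420],None,fx=3.3,fy=3.3,interpolation=cv2.INTER_CUBIC)
C=np.zeros((528,800,3),np.uint8);C[:528,:384]=A;C[:396,390:786]=B;cv2.imwrite("pics/f.png",C)
E
```

```text
clock: 9.75
eef_pos: [0.4737, 0.0742, 0.2179]
tool_rot: [0.697, -0.117, -0.191, -0.682]
ft_force: [0.5, 0.7, -1.9]
grip_width: 0.0096
pos [0.4737 0.0742 0.2179] turn(deg,tool) [-0.09  0.03 -0.18] shift(before-turn axes) [ 1.5 -2.  -0.7] shift(after) [ 1.5 -2.  -0.7] F [ 0.5  0.7 -1.9] w 0.0096 t 9.75
board coords [-10.5   0.7 198. ] [0.1443 0.5711 0.3674 1.8062 0.0177 1.6046]
```

View pics/f.png

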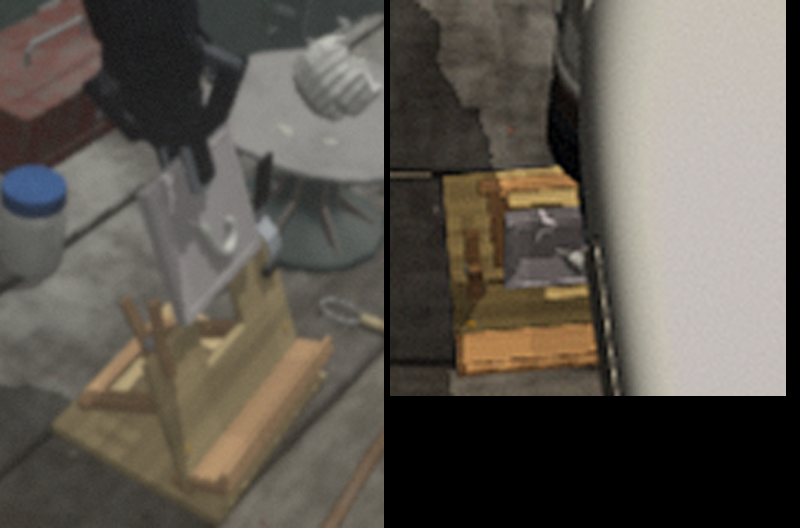

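```bash
python3 -m inch '0 0 0 0.5 30 0 1;0 0 0 0 30 0 1;0 0 0 0 25 0 1;0 0 0 0 20 0 1;0 0 0 0 0 0 1'
python3 goal.py -9 0 88
python3 - <<'E'
from h import *
from workcell import bot
a=bot.camera("scene")["color"]
A=cv2.resize(a[160:320,360:490],None,fx=3.7,fy=3.7,interpolation=cv2.INTER_CUBIC);cv2.imwrite("pics/g.png",A)
E
```

```text
clock: 10.48
eef_pos: [0.4334, 0.0704, 0.1251]
tool_rot: [0.697, -0.114, -0.188, -0.682]
ft_force: [0.1, -0.5, -2.1]
grip_width: 0.0087
pos [0.4334 0.0704 0.1251] turn(deg,tool) [-0.11  0.04  0.26] shift(before-turn axes) [-1.1  8.8 -1.1] shift(after) [-1.1  8.8 -1.1] F [ 0.1 -0.5 -2.1] w 0.0087 t 10.47
board coords [-7.9  1.1 96.8] [0.1477 0.5447 0.0757 1.5331 0.0192 1.6076]
```

View pics/g.png

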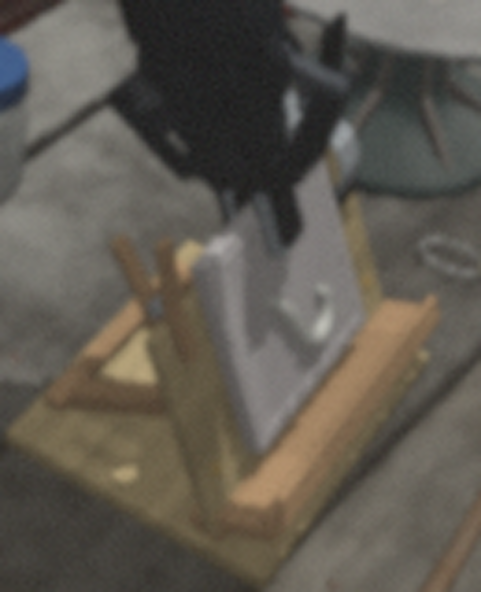

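```bash
python3 -m inch '0 0 0 -0.5 6 -1 1;0 0 0 0 4 0 1;0 0 0 0 0 0 1'
python3 goal.py -7 0 82.6
python3 -m inch '0 0 0 0 2 0 1;0 0 0 0 2 0 1;0 0 0 0 0 0 1'
python3 goal.py -7 0 82.6
```

```text
clock: 10.9
eef_pos: [0.4282, 0.0688, 0.1159]
tool_rot: [0.697, -0.115, -0.188, -0.682]
ft_force: [-0.1, -1.3, -2.7]
grip_width: 0.0088
pos [0.4282 0.0688 0.1159] turn(deg,tool) [-0.12  0.03  0.24] shift(before-turn axes) [ 1.9  3.6 -0.1] shift(after) [ 1.9  3.6 -0.1] F [-0.1 -1.3 -2.7] w 0.0088 t 10.9
board coords [-8.9  0.1 86.2] [0.1462 0.5436 0.0473 1.5063 0.0187 1.6063]
clock: 11.28
eef_pos: [0.4269, 0.0687, 0.1125]
tool_rot: [0.697, -0.114, -0.188, -0.682]
ft_force: [0.9, 0.7, -0.9]
grip_width: 0.009
pos [0.4269 0.0687 0.1125] turn(deg,tool) [-0.12  0.04  0.3 ] shift(before-turn axes) [ 1.6 -0.  -0.1] shift(after) [ 1.6 -0.1 -0.1] F [ 0.9  0.7 -0.9] w 0.009 t 11.28
board coords [-8.6  0.1 82.5] [0.1464 0.5436 0.038  1.496  0.0187 1.6065]
```

```bash
python3 -m inch '0 0 0 0 1.2 0 1;0 0 0 0 0 0 1'
python3 -m inch '0 0 .2 1.5 0 0 1;0 0 0 1.5 0 0 1;0 0 0 0 0 0 1'
python3 goal.py -5 0 82.6
```

```text
clock: 11.52
eef_pos: [0.427, 0.0687, 0.1124]
tool_rot: [0.697, -0.114, -0.187, -0.683]
ft_force: [2.4, 1.1, 5.2]
grip_width: 0.0088
clock: 11.9
eef_pos: [0.4281, 0.0688, 0.1119]
tool_rot: [0.697, -0.116, -0.19, -0.682]
ft_force: [0.0, -0.4, 10.8]
grip_width: 0.009
pos [0.4281 0.0688 0.1119] turn(deg,tool) [-0.11  0.03 -0.01] shift(before-turn axes) [ 2.3 -0.1 -0.1] shift(after) [ 2.3 -0.  -0.1] F [ 0.  -0.4 10.8] w 0.009 t 11.9
board coords [-7.3  0.1 82.6] [0.1462 0.5509 0.0463 1.5024 0.0188 1.6062]
```

```bash
python3 -m inch '0 0 0 1 -0.8 0 1;0 0 0 1 0 0 1;0 0 0 0 0 0 1'
python3 goal.py -5 0 82.6
python3 - <<'E'
from h import *
from workcell import bot
a=bot.camera("scene")["color"]
A=cv2.resize(a[160:320,360:490],None,fx=3.7,fy=3.7,interpolation=cv2.INTER_CUBIC);cv2.imwrite("pics/g2.png",A)
E
```

```text
clock: 12.28
eef_pos: [0.4298, 0.069, 0.1111]
tool_rot: [0.697, -0.117, -0.19, -0.682]
ft_force: [-0.8, 0.1, 9.3]
grip_width: 0.0091
pos [0.4298 0.069  0.1111] turn(deg,tool) [-0.11  0.03 -0.09] shift(before-turn axes) [ 0.4 -0.1 -0.1] shift(after) [ 0.4 -0.1 -0.1] F [-0.8  0.1  9.3] w 0.0091 t 12.28
board coords [-5.4  0.1 82.5] [0.146  0.5556 0.0517 1.5044 0.0187 1.6061]
```

View pics/g2.png

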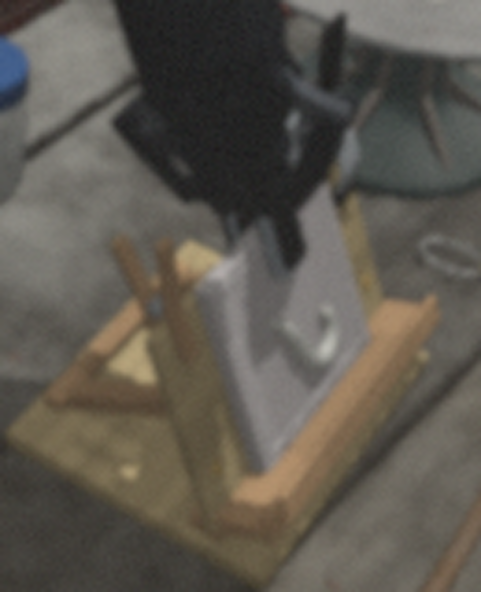

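```bash
python3 -m inch '0 0 0 1 0 0 1;0 0 0 0 0 0 1'
python3 -m inch '0 0 0 1 0 0 1;0 0 0 0 0 0 1'
python3 goal.py -5 0 82.6
```

```text
clock: 12.58
eef_pos: [0.43, 0.0689, 0.111]
tool_rot: [0.697, -0.117, -0.191, -0.682]
ft_force: [-1.6, -0.5, 10.4]
grip_width: 0.009
clock: 12.82
eef_pos: [0.4301, 0.069, 0.111]
tool_rot: [0.697, -0.118, -0.191, -0.681]
ft_force: [-5.4, -0.9, 13.6]
grip_width: 0.0091
pos [0.4301 0.069  0.111 ] turn(deg,tool) [-0.11  0.04 -0.27] shift(before-turn axes) [ 0.1 -0.  -0.1] shift(after) [ 0.1 -0.  -0.1] F [-5.4 -0.9 13.6] w 0.0091 t 12.82
board coords [-5.1  0.1 82.6] [0.1459 0.5588 0.0555 1.5081 0.0187 1.6059]
```

```bash
python3 -m inch '0 0 0 -1 -0.5 0 1;0 0 0 0 0 0 .85;0 0 0 0 0 0 .7;0 0 0 0 0 0 .6;0 0 0 0 0 0 .6;0 0 0 0 -15 0 .6;0 0 0 0 -30 0 .6;0 0 0 0 -30 0 .6;0 0 0 0 -40 0 .6;0 0 0 0 -40 0 .6'
python3 goal.py -5 0 200
```

```text
clock: 14.08
eef_pos: [0.4974, 0.0759, 0.2512]
tool_rot: [0.697, -0.116, -0.189, -0.682]
ft_force: [0.2, -0.4, 0.5]
grip_width: 0.0342
pos [0.4974 0.0759 0.2512] turn(deg,tool) [-0.11  0.04  0.03] shift(before-turn axes) [-2.  38.3  0.1] shift(after) [-2.  38.3  0.2] F [ 0.2 -0.4  0.5] w 0.0342 t 14.07
board coords [ -3.   -0.2 238.3] [0.1414 0.612  0.5246 1.9189 0.0167 1.6018]
```

```bash
python3 -m inch '0 0 0 0 -10 40 .4;0 0 0 0 -10 50 .2;0 0 0 0 0 50 0;0 0 0 0 0 50 0;0 0 0 0 0 30 0;0 0 0 0 0 0 0'
python3 - <<'E'
from h import *
from goal import *
from workcell import bot
a=bot.camera("scene")["color"];b=bot.camera("top")["color"]
cv2.imwrite("pics/s1.png",a);cv2.imwrite("pics/t1.png",b)
B=R.from_euler('ZY',[BY,25],degrees=True).as_matrix()
for t in["clamp","front_pad","front_handle","back_pad","curl_top","curl_tile","curl_front"]:
    v={}
    for n in("scene","top"):
        d=bot.spot_point(t,n); print(t,n,[(round(float(e["conf"]),2),np.round(e["point"],1).tolist()) for e in d[:3]])
        if d: v[n]=d[0]["point"]
    if len(v)==2: print('   board coords',(B.T@(tri(v)-BP)*1e3).round(1))
A=cv2.resize(a[150:320,360:500],None,fx=3,fy=3,interpolation=cv2.INTER_CUBIC);Bb=cv2.resize(b[230:310,310:410],None,fx=3.7,fy=3.7,interpolation=cv2.INTER_CUBIC)
C=np.zeros((510,800,3),np.uint8);C[:510,:420]=A;C[:296,425:795]=Bb;cv2.imwrite("pics/k.png",C)
E
```

```text
clock: 14.82
eef_pos: [0.4814, 0.2977, 0.2679]
tool_rot: [0.697, -0.115, -0.191, -0.682]
ft_force: [-0.5, -0.4, 0.6]
grip_width: 0.0853
clamp scene [(0.63, [254.7, 203.8]), (0.61, [440.9, 268.7]), (0.57, [441.0, 193.1])]
clamp top [(0.89, [393.0, 263.3]), (0.66, [314.6, 120.2])]
   board coords [ 47.3  93.6 265.8]
front_pad scene [(0.78, [451.4, 212.9]), (0.62, [240.7, 207.3])]
front_pad top [(0.63, [393.4, 273.9]), (0.48, [308.4, 120.0])]
   board coords [  0.3 -83.4  75.9]
front_handle scene [(0.92, [266.9, 211.4]), (0.61, [447.9, 174.7])]
front_handle top [(0.75, [400.7, 267.0]), (0.54, [321.3, 138.5])]
   board coords [ 50.1  74.6 242. ]
back_pad scene [(0.78, [443.4, 212.9]), (0.67, [243.6, 200.2])]
back_pad top [(0.58, [307.4, 114.6]), (0.53, [390.4, 267.8])]
   board coords [ 56.9  83.9 304. ]
curl_top scene [(0.62, [429.0, 221.7])]
curl_top top [(0.91, [357.9, 275.8])]
   board coords [ -9.2   6.7 110.8]
curl_tile scene [(0.84, [444.7, 270.7])]
curl_tile top [(0.57, [359.2, 288.3])]
   board coords [  1.1  -6.8 -10.9]
curl_front scene [(0.72, [443.7, 252.3])]
curl_front top [(0.95, [357.6, 287.9])]
   board coords [-15.9   2.9  41.5]
```

View pics/k.png

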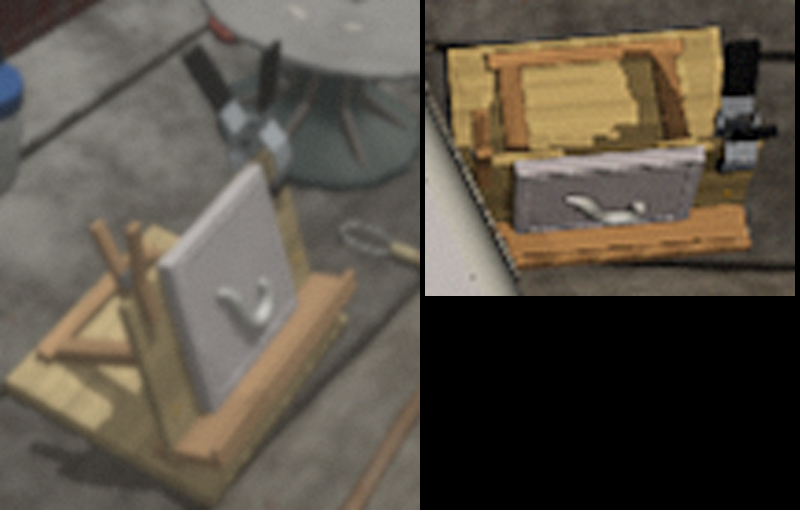

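```bash
python3 - <<'E'
from h import *
from goal import *
B=R.from_euler('ZY',[BY,25],degrees=True).as_matrix()
for z in (120,):
  for y in(-80,-84,-88): print(y,proj('top',BP+B@np.array([4,y,z])/1e3),proj('scene',BP+B@np.array([4,y,z])/1e3))
for s,t in (((442.5,193.3),(392.6,264.6)),((441.0,193.1),(393,263.3))): print(B.T@(tri({'scene':s,'top':t})-BP)*1e3)
print('handle',B.T@(tri({'scene':(447.9,174.7),'top':(400.7,267)})-BP)*1e3)
# back handle width cols at board z 170, pad etc: outline of clamp in both images
b=cv2.imread('pics/t1.png');a=cv2.imread('pics/s1.png')
for y in(-80,-84,-88):
  P=[[4-8.5,y+s*11,82] for s in(1,-1)]+[[4+28,y+s*11,183] for s in(1,-1)]+[[4-28,y+s*11,183] for s in(1,-1)]
  print(y,proj('top',BP+(B@np.array(P).T).T/1e3).round(1).tolist(),proj('scene',BP+(B@np.array(P).T).T/1e3).round(1).tolist())
C=np.zeros((560,800,3),np.uint8)
C[:,:400]=cv2.resize(b[235:291,375:415],None,fx=10,fy=10,interpolation=cv2.INTER_CUBIC)
C[:,400:]=cv2.resize(a[160:216,420:460],None,fx=10,fy=10,interpolation=cv2.INTER_CUBIC)
cv2.imwrite('pics/l.png',cv2.convertScaleAbs(C,alpha=1.5))
E
```

```text
-80 [[393.845  264.9234]] [[444.2354 194.4654]]
-84 [[395.5515 264.7833]] [[445.1568 193.4852]]
-88 [[397.2579 264.6433]] [[446.0731 192.5104]]
[  3.7933 -76.087  124.7179]
[  7.46   -77.5092 124.3228]
handle [-15.6421 -84.9487 160.431 ]
-80 [[387.9, 275.0], [397.0, 274.2], [390.4, 242.5], [400.1, 241.7], [394.7, 265.6], [404.8, 264.8]] [[450.1, 214.1], [455.0, 208.5], [421.1, 168.7], [426.5, 163.7], [447.3, 167.7], [452.5, 162.5]]
-84 [[389.5, 274.8], [398.7, 274.1], [392.1, 242.3], [401.9, 241.5], [396.5, 265.5], [406.6, 264.6]] [[451.0, 213.1], [455.9, 207.5], [422.1, 167.8], [427.4, 162.8], [448.3, 166.8], [453.5, 161.6]]
-88 [[391.2, 274.7], [400.3, 273.9], [393.9, 242.2], [403.7, 241.4], [398.4, 265.3], [408.4, 264.5]] [[451.9, 212.0], [456.8, 206.5], [423.1, 166.8], [428.4, 161.9], [449.2, 165.8], [454.4, 160.7]]
```

View pics/l.png

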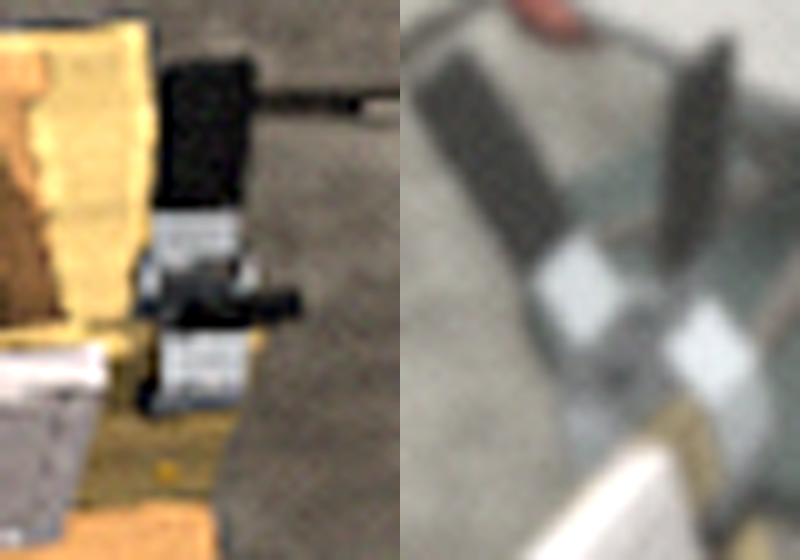

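```bash
python3 goal.py 4 -82 240
```

```text
pos [0.4821 0.2955 0.2689] turn(deg,tool) [-0.11  0.04  0.04] shift(before-turn axes) [   6.9   17.1 -301.8] shift(after) [   7.1   17.7 -301.7] F [ 0.6 -0.1  0.5] w 0.0854 t 15.62
board coords [ -3.1 219.7 257.7] [0.4685 0.7424 0.806  2.0443 0.1519 1.901 ]
```

```bash
python3 -m inch '0 0 0 1 0 -40 0;0 0 0 1 0 -40 0;0 0 0 1 0 -40 0;0 0 0 1 0 -40 0;0 0 0 1 0 -40 0;0 0 0 1 0 -40 0;0 0 0 1 0 -40 0;0 0 0 0 17 -22 0;0 0 0 0 0 0 0;0 0 0 0 0 0 0'
python3 goal.py 4 -82 147
python3 - <<'E'
from h import *
from workcell import bot
a=bot.camera("scene")["color"]
A=cv2.resize(a[100:240,380:500],None,fx=4,fy=4,interpolation=cv2.INTER_CUBIC);cv2.imwrite("pics/m.png",A)
E
```

```text
clock: 16.88
eef_pos: [0.5134, -0.0042, 0.2502]
tool_rot: [0.697, -0.116, -0.189, -0.682]
ft_force: [-1.0, 0.3, 0.2]
grip_width: 0.0857
pos [ 0.5134 -0.0042  0.2502] turn(deg,tool) [-0.13  0.06  0.05] shift(before-turn axes) [-0.1 93.5 -0.6] shift(after) [-0.  93.5 -0.4] F [-1.   0.3  0.2] w 0.0857 t 16.88
board coords [  4.  -81.6 240.5] [ 0.0135  0.6348  0.562   1.932  -0.0369  1.4855]
```

View pics/m.png

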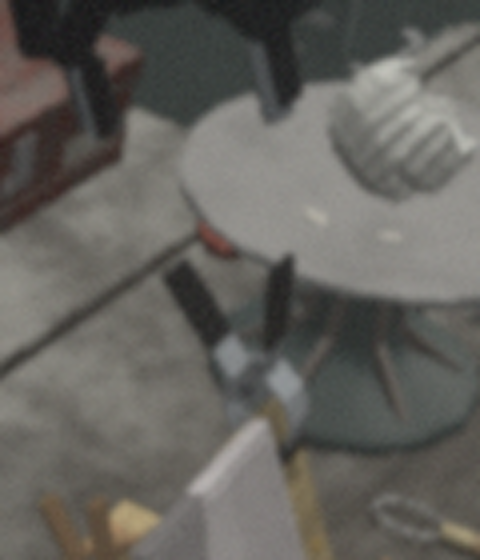

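```bash
python3 -m inch '0 0 0 0 20 0 0;0 0 0 0 20 0 0;0 0 0 0 5 0 0;0 0 0 0 0 0 0'
python3 goal.py 4 -82 147
python3 - <<'E'
from h import *
from workcell import bot
a=bot.camera("scene")["color"]
A=cv2.resize(a[120:230,390:490],None,fx=5,fy=5,interpolation=cv2.INTER_CUBIC);cv2.imwrite("pics/m2.png",A)
E
```

```text
clock: 17.42
eef_pos: [0.4946, -0.0061, 0.2095]
tool_rot: [0.697, -0.115, -0.19, -0.682]
ft_force: [-0.1, 0.2, -1.0]
grip_width: 0.0854
pos [ 0.4946 -0.0061  0.2095] turn(deg,tool) [-0.09  0.1   0.06] shift(before-turn axes) [-0.2 48.6 -0.6] shift(after) [-0.2 48.6 -0.5] F [-0.1  0.2 -1. ] w 0.0854 t 17.43
board coords [  4.2 -81.5 195.6] [ 0.0113  0.6025  0.4012  1.8032 -0.0386  1.4827]
```

View pics/m2.png

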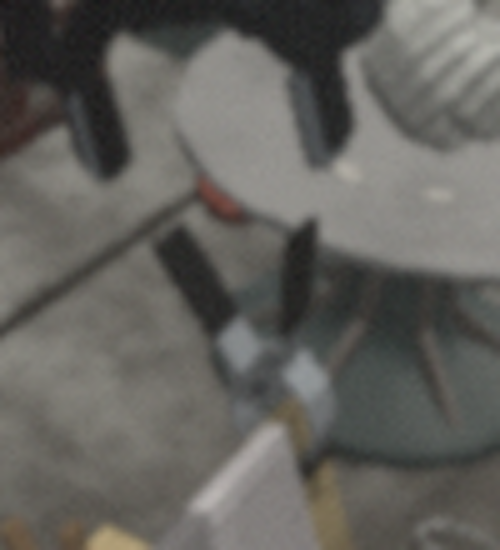

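```bash
python3 -m inch '0 0 0 0 20 0 0;0 0 0 0 20 0 0;0 0 0 0 8 0 0;0 0 0 0 0 0 0'
python3 goal.py 4 -82 147
python3 - <<'E'
from h import *
from workcell import bot
a=bot.camera("scene")["color"]
A=cv2.resize(a[120:230,390:490],None,fx=5,fy=5,interpolation=cv2.INTER_CUBIC);cv2.imwrite("pics/m3.png",A)
E
```

```text
clock: 17.98
eef_pos: [0.4745, -0.0088, 0.1659]
tool_rot: [0.697, -0.116, -0.189, -0.682]
ft_force: [0.4, 0.6, 0.4]
grip_width: 0.0855
pos [ 0.4745 -0.0088  0.1659] turn(deg,tool) [-0.11  0.04  0.05] shift(before-turn axes) [-0.2  0.5 -0. ] shift(after) [-0.2  0.5 -0. ] F [0.4 0.6 0.4] w 0.0855 t 17.98
board coords [  4.2 -82.  147.5] [ 0.007   0.5833  0.2529  1.6742 -0.04    1.4799]
```

View pics/m3.png

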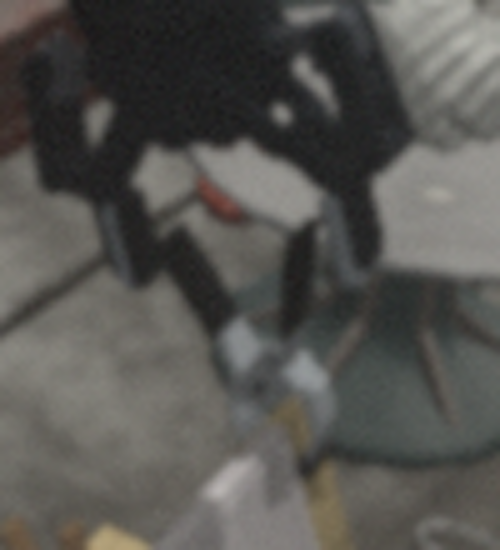

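```bash
python3 -m inch '0 0 0 0 0 0 .2;0 0 0 0 0 0 .35;0 0 0 0 0 0 .42;0 0 0 0 0 0 .46;0 0 0 0 0 0 .46'
python3 goal.py 4 -82 147
python3 -m inch '0 0 0 0 0 0 .55;0 0 0 0 0 0 .65;0 0 0 0 0 0 .7;0 0 0 0 0 0 .7;0 0 0 0 0 0 .7'
python3 goal.py 4 -82 147
python3 - <<'E'
from h import *
from workcell import bot
a=bot.camera("scene")["color"]
A=cv2.resize(a[120:230,390:490],None,fx=5,fy=5,interpolation=cv2.INTER_CUBIC);cv2.imwrite("pics/m4.png",A)
E
```

```text
clock: 18.65
eef_pos: [0.4743, -0.0089, 0.1655]
tool_rot: [0.697, -0.116, -0.189, -0.682]
ft_force: [-0.3, 0.1, -0.4]
grip_width: 0.0461
pos [ 0.4743 -0.0089  0.1655] turn(deg,tool) [-0.11  0.04  0.03] shift(before-turn axes) [-0.2  0.1  0. ] shift(after) [-0.2  0.1  0. ] F [-0.3  0.1 -0.4] w 0.0461 t 18.65
board coords [  4.2 -82.  147.1] [ 0.0069  0.5833  0.2519  1.6734 -0.04    1.4799]
clock: 19.27
eef_pos: [0.4745, -0.0088, 0.1658]
tool_rot: [0.697, -0.116, -0.189, -0.682]
ft_force: [0.9, 0.4, 1.3]
grip_width: 0.0257
pos [ 0.4745 -0.0088  0.1658] turn(deg,tool) [-0.11  0.04  0.08] shift(before-turn axes) [-0.3  0.4  0. ] shift(after) [-0.3  0.4  0. ] F [0.9 0.4 1.3] w 0.0257 t 19.27
board coords [  4.3 -82.  147.4] [ 0.0069  0.583   0.2523  1.6735 -0.04    1.4799]
```

View pics/m4.png

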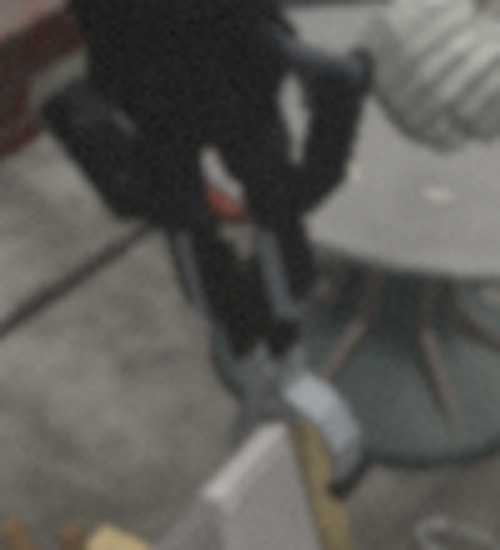

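```bash
python3 -m inch '0 0 0 0 -6 0 .7;0 0 0 0 -10 0 .7;0 0 0 0 -20 0 .7;0 0 0 0 -20 0 .7;0 0 0 0 0 0 .7'
python3 goal.py -1 -45 200
python3 - <<'E'
from h import *
from workcell import bot
a=bot.camera("scene")["color"]
A=cv2.resize(a[120:230,390:490],None,fx=5,fy=5,interpolation=cv2.INTER_CUBIC);cv2.imwrite("pics/m5.png",A)
E
```

```text
clock: 19.95
eef_pos: [0.4991, -0.0064, 0.2176]
tool_rot: [0.697, -0.115, -0.188, -0.682]
ft_force: [-0.7, 0.2, -2.8]
grip_width: 0.026
pos [ 0.4991 -0.0064  0.2176] turn(deg,tool) [-0.09  0.03  0.24] shift(before-turn axes) [-5.8  4.8 37.2] shift(after) [-5.8  4.8 37.2] F [-0.7  0.2 -2.8] w 0.026 t 19.95
board coords [  4.8 -82.2 204.8] [ 0.0106  0.6066  0.4305  1.8252 -0.0385  1.4831]
```

View pics/m5.png

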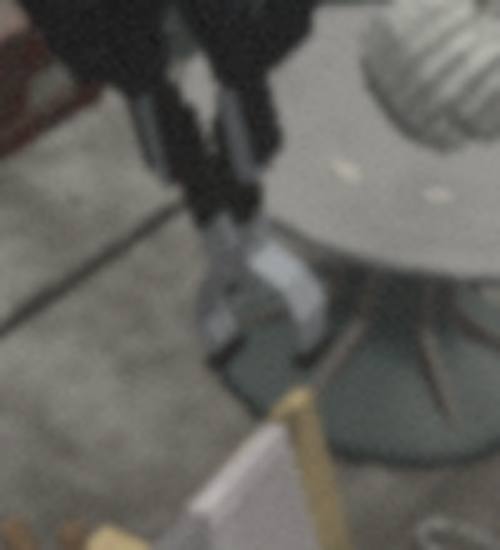

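```bash
python3 - <<'E'
from h import *
from goal import *
B=R.from_euler('ZY',[BY,25],degrees=True).as_matrix()
for dz in(0,):
  for x in(-14.5,-4.5,14.1,4.8,24): 
    for z in (178,140,136): print(x,z,((proj('scene',BP+B@np.array([x,-82,z])/1e3)-[390,120])*5).round(0).tolist())
E
```

```text
-14.5 178 [[282.0, 236.0]]
-14.5 140 [[305.0, 325.0]]
-14.5 136 [[307.0, 334.0]]
-4.5 178 [[258.0, 237.0]]
-4.5 140 [[281.0, 325.0]]
-4.5 136 [[284.0, 334.0]]
14.1 178 [[215.0, 238.0]]
14.1 140 [[238.0, 325.0]]
14.1 136 [[241.0, 334.0]]
4.8 178 [[236.0, 238.0]]
4.8 140 [[260.0, 325.0]]
4.8 136 [[262.0, 334.0]]
24 178 [[193.0, 239.0]]
24 140 [[216.0, 325.0]]
24 136 [[219.0, 334.0]]
```

```bash
python3 - <<'E'
from h import *
from goal import *
a=bot.camera("scene")["color"];cv2.imwrite('pics/s2.png',a)
B=R.from_euler('ZY',[BY,25],degrees=True).as_matrix()
o=bot.get_obs();bc=B.T@(o['eef_pos']-BP)*1e3
def ov(img,x0,y0,s,cl,ang):
    # draw model
    for sg in(-1,1):
        t=sg*ang/2  # front half (sg=-1): 
        def q(x,z): # rotate so that jaws open out
            th=-sg*0+ang/2
            X=sg*(abs(x)*np.cos(th)+(-z)*np.sin(th)); Z=z*np.cos(th)+abs(x)*np.sin(th)
            return [cl[0]+X,cl[1],cl[2]+Z]
        for P in([4,-38],[4,-42.5],[4,-33.5],[13,-38],[13,-42.5],[23,45],[32,63]):
            u=(proj('scene',BP+B@np.array(q(*P))/1e3)[0]-[x0,y0]+.5)*s
            cv2.circle(img,tuple(int(v) for v in u),3,(0,0,255) if sg<0 else (0,255,0),-1)
    u=(proj('scene',BP+B@np.array(cl)/1e3)[0]-[x0,y0]+.5)*s
    cv2.circle(img,tuple(int(v) for v in u),4,(255,0,0),-1)
b=cv2.imread('pics/s1.png')
A=cv2.resize(a[150:206,410:460],None,fx=10,fy=10,interpolation=cv2.INTER_CUBIC)
C=np.zeros((560,790,3),np.uint8)
C[:,:390]=cv2.resize(a[140:196,421:460],None,fx=10,fy=10,interpolation=cv2.INTER_CUBIC)
C[:,400:]=cv2.resize(b[163:219,421:460],None,fx=10,fy=10,interpolation=cv2.INTER_CUBIC)
C=cv2.convertScaleAbs(C,alpha=1.4); D=C.copy()
ov(D[:,:390],421,140,10,[bc[0],bc[1],bc[2]-27],.57)
ov(D[:,400:],421,163,10,[4,-82,120],0)
cv2.imwrite('pics/n.png',C);cv2.imwrite('pics/n2.png',D);print(bc)
E
```

```text
[  4.2194 -82.1344 202.799 ]
```

View pics/n.png

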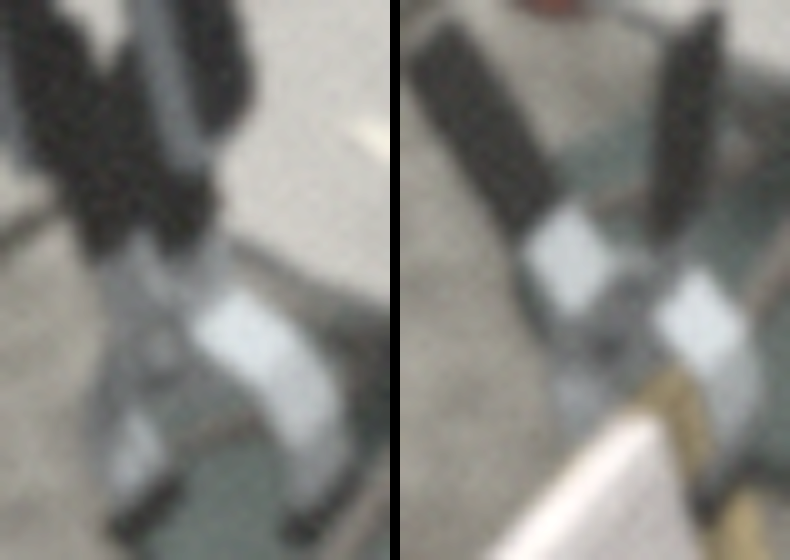

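View pics/n2.png

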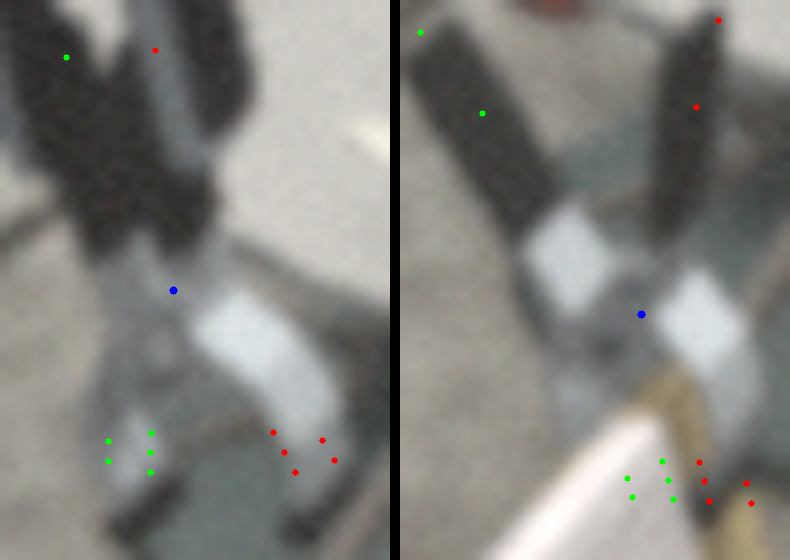

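```bash
python3 - <<'E'
from h import *
from goal import *
B=R.from_euler('ZY',[BY,25],degrees=True).as_matrix()
def rp(u,v,y):
    f,cx,cy,_=CAM['scene'];E=EX['scene']
    d=B.T@E[:,:3].T@np.array([(u-cx)/f,-(v-cy)/f,-1]);c=B.T@(-E[:,:3].T@E[:,3]-BP)
    return (c+d*(y/1e3-c[1])/d[1])*1e3
for nm,p,y in(('pin parked',(441,197.5),-70),('pin held',(437,175.5),-70),('facet parked',(450.7,194.5),-82),('facet held',(445,173.5),-82),('frontpad parked bottom nearend',(451.5,215),-71),('frontpad held',(450.5,194.3),-71),('backpad held nearend bottom',(433.5,193.8),-71),('backpad held far/upper',(439,188.5),-93)):
    print(nm,rp(*p,y).round(1))
bot.camera('scene')
for n in('clamp','front_pad','back_pad','front_handle'): print(n,[(round(float(d['conf']),2),np.round(d['point'],1).tolist(),rp(*d['point'],-82).round(1).tolist()) for d in bot.spot_point(n,'scene')[:3]])
o=bot.get_obs();print(B.T@(o['eef_pos']-BP)*1e3,o['clock'])
E
```

```text
pin parked [  6.3 -70.  118.7]
pin held [  2.2 -70.  166.9]
facet parked [ -8.6 -82.  119. ]
facet held [ -8.1 -82.  164.8]
frontpad parked bottom nearend [ -5.7 -71.   78.8]
frontpad held [-15.2 -71.  125.6]
backpad held nearend bottom [ 21.3 -71.  126.3]
backpad held far/upper [ 20.5 -93.  126.3]
clamp [(0.86, [439.6, 172.6], [2.8, -82.0, 167.1]), (0.59, [255.7, 204.4], [651.9, -82.0, 76.2])]
front_pad [(0.76, [453.0, 188.3], [-16.9, -82.0, 132.7]), (0.53, [239.4, 206.7], [746.5, -82.0, 64.7])]
back_pad [(0.63, [433.7, 188.8], [25.3, -82.0, 131.5]), (0.59, [242.1, 199.8], [713.4, -82.0, 90.9])]
front_handle [(0.67, [436.2, 153.4], [-0.7, -82.0, 207.5]), (0.65, [266.7, 209.0], [606.5, -82.0, 61.8])]
[  3.8485 -82.1228 202.4254] 20.3
```

```bash
python3 -m inch '0 0 0 -1 -1 8 .7;0 0 0 -2 -2 10 .7;0 0 0 -2 0 10 .7;0 0 0 0 0 9 .7;0 0 0 0 0 0 .7;0 0 0 0 0 0 .7'
python3 goal.py -1 -45 205
cat > rp.py <<'E'
from h import *
from goal import *
B=R.from_euler('ZY',[BY,25],degrees=True).as_matrix()
def rp(u,v,y):
    f,cx,cy,_=CAM['scene'];E=EX['scene']
    d=B.T@E[:,:3].T@np.array([(u-cx)/f,-(v-cy)/f,-1]);c=B.T@(-E[:,:3].T@E[:,3]-BP)
    return (c+d*(y/1e3-c[1])/d[1])*1e3
E
python3 - <<'E'
from rp import *
a=bot.camera('scene')['color'];cv2.imwrite('pics/s3.png',a)
for n in('clamp','front_pad','back_pad','front_handle'): print(n,[(round(float(d['conf']),2),np.round(d['point'],1).tolist(),rp(*d['point'],-45).round(1).tolist()) for d in bot.spot_point(n,'scene')[:3]])
cv2.imwrite('pics/p.png',cv2.convertScaleAbs(cv2.resize(a[130:240,390:490],None,fx=5,fy=5,interpolation=cv2.INTER_CUBIC),alpha=1.4))
E
```

```text
clock: 21.05
eef_pos: [0.4906, 0.03, 0.2212]
tool_rot: [0.697, -0.116, -0.19, -0.682]
ft_force: [0.3, 0.8, -0.8]
grip_width: 0.0255
pos [0.4906 0.03   0.2212] turn(deg,tool) [-0.09  0.05  0.03] shift(before-turn axes) [-0.1  1.1  0.1] shift(after) [-0.1  1.1  0.1] F [ 0.3  0.8 -0.8] w 0.0255 t 21.05
board coords [ -0.9 -45.1 206.1] [ 0.0696  0.5932  0.415   1.8282 -0.0139  1.5366]
clamp [(0.78, [430.8, 185.0], [4.2, -45.0, 159.7]), (0.56, [256.9, 203.3], [584.8, -45.0, 103.1])]
front_pad [(0.84, [444.3, 198.6], [-16.4, -45.0, 130.7]), (0.57, [238.3, 206.9], [689.1, -45.0, 87.4])]
back_pad [(0.74, [425.5, 197.5], [23.4, -45.0, 132.4]), (0.63, [240.7, 200.0], [659.1, -45.0, 112.3]), (0.62, [281.3, 320.3], [751.8, -45.0, -378.7])]
front_handle [(0.81, [266.4, 212.1], [558.0, -45.0, 75.0]), (0.59, [431.3, 161.7], [-10.1, -45.0, 207.7])]
```

View pics/p.png

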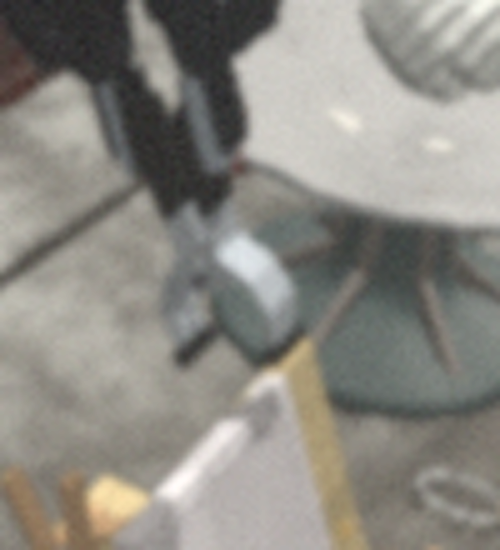

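```bash
python3 - <<'E'
from rp import *
P=lambda x,y,z:proj('scene',BP+B@np.array([x,y,z])/1e3)[0]
print('pred shift',P(-.9,-45.1,166.1)-P(3.85,-82.1,162.4), 'per mm x,y,z',P(1,-45,166)-P(0,-45,166),P(0,-44,166)-P(0,-45,166),P(0,-45,167)-P(0,-45,166))
a=cv2.imread('pics/s2.png');b=cv2.imread('pics/s3.png')
def sub(c,x0,y0,x1,y1):
    r=cv2.matchTemplate(b,a[y0:y1,x0:x1],cv2.TM_CCOEFF_NORMED)
    R_=np.full_like(r,-1);R_[max(0,y0-10):y0+25,x0-25:x0+10]=r[max(0,y0-10):y0+25,x0-25:x0+10]
    _,m,_,l=cv2.minMaxLoc(R_);print(c,round(m,3),l[0]-x0,l[1]-y0)
sub('jaws',428,164,458,196);sub('frontjaw',438,166,457,196);sub('backjaw',429,166,441,196);sub('fingers',415,110,446,164);sub('fingers2',405,100,446,158)
E
```

```text
pred shift [-7.2888  7.1981] per mm x,y,z [-0.4723  0.0049] [-0.2516  0.2489] [-0.13  -0.473]
jaws 0.817 -7 8
frontjaw 0.87 -7 8
backjaw 0.861 -7 8
fingers 0.893 -8 6
fingers2 0.931 -8 6
```

```bash
python3 -m inch '0 0 0 0 7 0 .71;0 0 0 0 5 0 .71;0 0 0 0 0 0 .71'
python3 goal.py -1 -45 168
python3 - <<'E'
from rp import *
a=bot.camera('scene')['color'];cv2.imwrite('pics/s4.png',a)
for n in('clamp','front_pad','back_pad'): print(n,[(round(float(d['conf']),2),np.round(d['point'],1).tolist(),rp(*d['point'],-45).round(1).tolist()) for d in bot.spot_point(n,'scene')[:3]])
A=cv2.resize(a[150:220,400:470],None,fx=8,fy=8,interpolation=cv2.INTER_CUBIC)
A=cv2.convertScaleAbs(A,alpha=1.4)
for q in([-10,-60,110],[0,-60,110],[0,-34,110],[-10,-34,110],[-10,-56,110],[0,-56,110]):
    u=(proj('scene',BP+B@np.array(q)/1e3)[0]-[400,150]+.5)*8
    cv2.circle(A,tuple(int(v) for v in u),3,(0,0,255),-1)
cv2.imwrite('pics/p2.png',A)
E
```

```text
clock: 21.68
eef_pos: [0.485, 0.0294, 0.2099]
tool_rot: [0.697, -0.116, -0.19, -0.682]
ft_force: [0.7, 0.3, -0.1]
grip_width: 0.0247
pos [0.485  0.0294 0.2099] turn(deg,tool) [-0.12  0.03 -0.04] shift(before-turn axes) [ 0.2 25.5  0.1] shift(after) [ 0.2 25.5  0.1] F [ 0.7  0.3 -0.1] w 0.0247 t 21.68
board coords [ -1.2 -45.1 193.5] [ 0.0691  0.5864  0.3735  1.7948 -0.0137  1.5364]
clamp [(0.98, [431.1, 186.3], [4.4, -45.0, 156.9]), (0.71, [447.6, 202.0], [-21.4, -45.0, 123.5]), (0.62, [253.7, 203.1], [600.0, -45.0, 103.4])]
front_pad [(0.66, [444.9, 202.9], [-15.3, -45.0, 121.4]), (0.55, [237.3, 208.2], [697.9, -45.0, 82.5])]
back_pad [(0.55, [427.7, 205.0], [23.3, -45.0, 115.6]), (0.42, [241.0, 203.9], [667.0, -45.0, 98.7])]
```

View pics/p2.png

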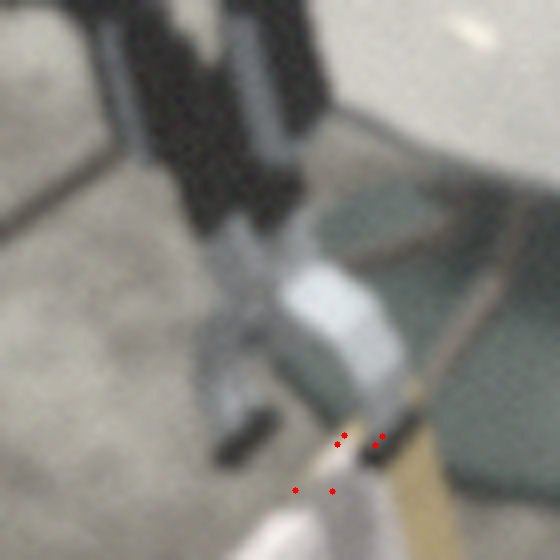

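```bash
python3 -m inch '0 0 0 0 7 0 .71;0 0 0 0 7 0 .71;0 0 0 0 7 0 .71;0 0 0 0 0 0 .71'
python3 goal.py -1 -45 168
python3 - <<'E'
from rp import *
a=bot.camera('scene')['color'];cv2.imwrite('pics/s5.png',a)
A=cv2.resize(a[150:220,400:470],None,fx=8,fy=8,interpolation=cv2.INTER_CUBIC)
A=cv2.convertScaleAbs(A,alpha=1.4)
cv2.imwrite('pics/p3.png',A)
E
```

```text
clock: 22.38
eef_pos: [0.4761, 0.0285, 0.1907]
tool_rot: [0.697, -0.116, -0.19, -0.682]
ft_force: [0.3, -0.9, -1.1]
grip_width: 0.0252
pos [0.4761 0.0285 0.1907] turn(deg,tool) [-0.11  0.04 -0.05] shift(before-turn axes) [0.3 4.3 0.1] shift(after) [0.3 4.3 0.1] F [ 0.3 -0.9 -1.1] w 0.0252 t 22.38
board coords [ -1.3 -45.1 172.3] [ 0.0687  0.5767  0.3067  1.7379 -0.014   1.5359]
```

View pics/p3.png

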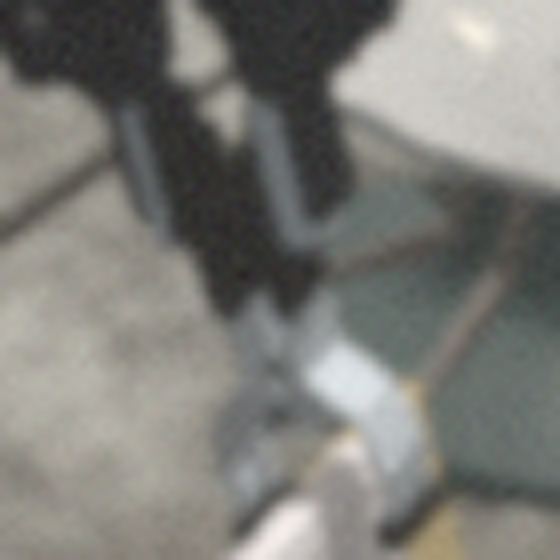

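```bash
python3 - <<'E'
from rp import *
print(rp(400+(280+.5)/8-.5,150+(405+.5)/8-.5,-33), rp(400+390/8,150+540/8,-34), rp(400+299/8,150+462/8,-34))
E
python3 -m inch '0 0 0 0 3 0 .71;0 0 0 0 2.5 0 .71;0 0 0 0 0 0 .71'
python3 goal.py -1 -45 168
```

```text
[ -3.0045 -33.     133.7476] [-22.2937 -34.      96.2486] [ -3.8589 -34.     116.7631]
clock: 22.8
eef_pos: [0.4743, 0.0283, 0.1862]
tool_rot: [0.697, -0.116, -0.19, -0.682]
ft_force: [0.1, 0.3, -1.0]
grip_width: 0.0252
pos [0.4743 0.0283 0.1862] turn(deg,tool) [-0.12  0.04  0.02] shift(before-turn axes) [-0.  -0.5  0.1] shift(after) [-0.  -0.5  0.1] F [ 0.1  0.3 -1. ] w 0.0252 t 22.8
board coords [ -1.  -45.1 167.5] [ 0.0686  0.5744  0.2914  1.7236 -0.014   1.5358]
```

```bash
python3 -m inch '0 0 0 2 0 0 .71;0 0 0 0 0 0 .71;0 0 0 0 0 0 .65;0 0 0 0 0 0 .6;0 0 0 0 0 0 .55;0 0 0 0 0 0 .5;0 0 0 0 0 0 .45;0 0 0 0 0 0 .45'
python3 goal.py -1 -45 168
python3 - <<'E'
from rp import *
a=bot.camera('scene')['color'];cv2.imwrite('pics/s6.png',a)
A=cv2.resize(a[150:220,400:470],None,fx=8,fy=8,interpolation=cv2.INTER_CUBIC)
A=cv2.convertScaleAbs(A,alpha=1.4)
cv2.imwrite('pics/p4.png',A)
E
```

```text
clock: 23.8
eef_pos: [0.476, 0.0285, 0.1854]
tool_rot: [0.697, -0.116, -0.19, -0.682]
ft_force: [-1.4, -0.2, -0.8]
grip_width: 0.0472
pos [0.476  0.0285 0.1854] turn(deg,tool) [-0.12  0.03 -0.  ] shift(before-turn axes) [-1.9 -0.5  0.1] shift(after) [-1.9 -0.5  0.1] F [-1.4 -0.2 -0.8] w 0.0472 t 23.8
board coords [  0.9 -45.1 167.5] [ 0.0687  0.5786  0.2964  1.7248 -0.0139  1.536 ]
```

View pics/p4.png

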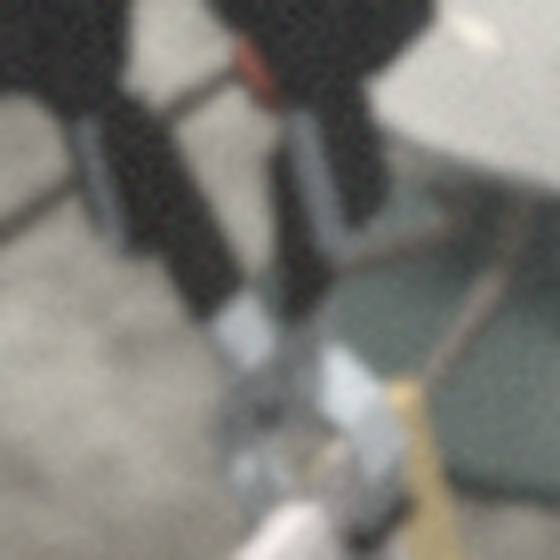

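```bash
python3 -m inch '0 0 0 0 0 0 .3;0 0 0 0 0 0 .15;0 0 0 0 0 0 0;0 0 0 -1 0 0 0;0 0 0 0 0 0 0;0 0 0 0 -20 0 0;0 0 0 0 -30 0 0;0 0 0 0 -40 0 0;0 0 0 0 -30 0 0'
python3 -m inch '0 0 0 0 -10 45 0;0 0 0 0 0 50 0;0 0 0 0 0 50 0;0 0 0 0 0 50 0;0 0 0 0 0 50 0;0 0 0 0 0 20 0;0 0 0 0 0 0 0'
python3 - <<'E'
from rp import *
a=bot.camera("scene")["color"];b=bot.camera("top")["color"]
cv2.imwrite("pics/s7.png",a);cv2.imwrite("pics/t7.png",b)
for t in["clamp","front_pad","back_pad","curl_top","curl_front"]:
    v={}
    for n in("scene","top"):
        d=bot.spot_point(t,n); print(t,n,[(round(float(e["conf"]),2),np.round(e["point"],1).tolist()) for e in d[:3]])
        d=[e for e in d if e['point'][0]>330]
        if d: v[n]=d[0]["point"]
    if len(v)==2: print('   board coords',(B.T@(tri(v)-BP)*1e3).round(1))
A=cv2.resize(a[150:320,360:500],None,fx=3.3,fy=3.3,interpolation=cv2.INTER_CUBIC);Bb=cv2.resize(b[235:305,320:400],None,fx=4,fy=4,interpolation=cv2.INTER_CUBIC)
C=np.zeros((561,800,3),np.uint8);C[:561,:462]=A;C[:280,470:790]=Bb;C[285:535,470:790]=cv2.resize(a[255:380,230:390],None,fx=2,fy=2);cv2.imwrite("pics/q.png",cv2.convertScaleAbs(C,alpha=1.3))
print(bot.get_obs()['clock'])
E
```

```text
clock: 24.98
eef_pos: [0.5262, 0.0336, 0.2962]
tool_rot: [0.697, -0.115, -0.189, -0.682]
ft_force: [1.1, -0.7, 0.2]
grip_width: 0.085
clock: 25.85
eef_pos: [0.4952, 0.2959, 0.2969]
tool_rot: [0.697, -0.112, -0.187, -0.684]
ft_force: [1.2, -0.3, 0.0]
grip_width: 0.0855
clamp scene [(0.84, [255.9, 205.3]), (0.68, [435.4, 196.1])]
clamp top [(0.67, [380.1, 264.4]), (0.66, [314.0, 119.9])]
   board coords [  1.6 -45.9 135.3]
front_pad scene [(0.89, [446.4, 214.6])]
front_pad top [(0.63, [379.5, 277.5]), (0.42, [308.2, 117.3])]
   board coords [-12.9 -45.5  95.2]
back_pad scene [(0.86, [431.5, 216.6]), (0.64, [241.9, 201.5]), (0.63, [445.3, 268.1])]
back_pad top [(0.6, [310.4, 114.5]), (0.54, [374.3, 266.4])]
   board coords [ 16.1 -37.9  93.7]
curl_top scene [(0.8, [429.7, 219.6])]
curl_top top [(0.83, [357.0, 276.7])]
   board coords [-14.    9.7 117.4]
curl_front scene [(0.9, [445.5, 252.2])]
curl_front top []
26.45
```

View pics/q.png

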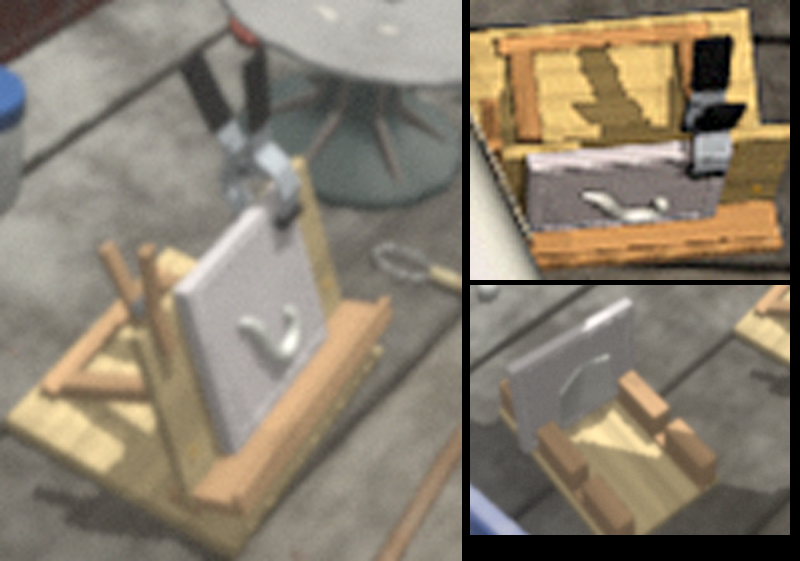

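```bash
python3 - <<'E'
from h import *
from workcell import bot
a=cv2.imread('pics/s1.png');b=cv2.imread('pics/s7.png')
for x0,y0,x1,y1 in((405,228,432,300),(425,240,460,295)):
    r=cv2.matchTemplate(b,a[y0:y1,x0:x1],cv2.TM_CCOEFF_NORMED);_,m,_,l=cv2.minMaxLoc(r);print(round(m,3),l[0]-x0,l[1]-y0)
bot.camera('scene'); print([(round(float(d['conf']),2),np.round(d['extent']).tolist()) for n in('petal_tile','curl_tile') for d in bot.look_for(n,'scene')])
print(bot.job_done()); print(bot.get_obs()['clock'])
E
```

```text
0.993 0 0
0.995 0 0
[(0.66, [247.0, 262.0, 312.0, 338.0]), (0.96, [414.0, 205.0, 458.0, 289.0])]
the job is handed in; nothing more can be done
None
the job is handed in; nothing more can be done
```

The job is handed in, with the arm's clock at about 26.5 s of the 50 s allowed.

**What I did**
- I lifted the curl tile from the front place of the rack. I stood it on the ledge with the curl facing out, pushed it against the board and let go.
- I then squeezed the clamp open and took it off the right-hand end of the board. It closed over tile and board on the shoulder to the right of the notch.
- I drew the gripper clear to the left before handing in.

**What the last checks showed**
- **Tile:** When I let go, it was within a millimetre of the middle and touching both ledge and board. Matching the pictures before and after clamping showed no movement.
- **Clamp:** It sits at about board y = -45 mm, past the notch edge at -30 mm, with the pads at about z = 94 mm, one on each side.
- **Petal tile:** It still stands in the rack.

**What disagreed**
- **Slip:** The clamp slid about 8 to 11 mm down in the fingers while I squeezed and lifted it. I corrected the height from the camera pictures before letting it close.
- **Clamp pin:** The network put the pin at about z = 135 mm, and my own estimate was about 129 to 131 mm. Either way the pads grip the board below its top edge.
- **Network points:** The network's points for the tile's top and the clamp's back pad were up to 10 mm off what the robot's own pose readings and the pictures gave, so I relied on those instead.

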